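Send the little cup into the spray hood

ROBOT

A 7-joint arm with a two-finger parallel gripper is mounted at the origin on a cart in front of the work surface, level with it; the furniture and walls round the work are solid. World frame = base frame: x ahead of the robot, y to its left, z up, the work surface at z = 0. Lengths are in m, angles in degrees, forces in N, time in s.
With the tool pointing down it reaches from about 0.425 to 0.875 m from the base axis. Payload 4.7 kg.
Tool frame: the origin (TCP) lies on the centre line of the jaws, within the pads' length; the fingertips stand 19 mm ahead of it and the grasp point (between the pads) is the TCP; z points along the fingers, y is the line along which they close (so a half turn about z gives the same grasp; the last joint's range is limited). The gripper opens to 87 mm and grips with 3 to 60 N. Pads are 19 mm wide; open, the fingers measure 117 mm over their backs; the gripper's body (75 mm by 190 mm) begins 51 mm behind the grasp point.
Start: joints at [68.188, 18.392, -4.016, 83.108, 1.295, 78.541, -3.26], TCP at [0.25, -0.6, 0.242] pointing down, gripper open.
Joint ranges: [-163.93, 163.93], [-17.29, 119.83], [-79.2, 71.16], [3.27, 140.29], [-89.18, 269.18], [5.43, 117.66], [-154.24, 154.24]. Speed limits (degrees/s): [147.25, 147.25, 180, 180, 180, 180, 180].

INTERFACE

Orientations are given as [roll, pitch, yaw] about the fixed x, y, z axes, in that order (R = Rz(yaw) Ry(pitch) Rx(roll)).
In Python, from cell import env, imaging gives the robot as it stands.
- The arm moves only by the shell command python3 -m crank 'ROWS' [OPENING] [FORCE]. ROWS is JSON, a list of rows, each an object of numbers: "x", "y", "z": the shift along the tool's x, y, z in m; "turn": the turn about the tool's z in rad. In form: [{"x": .., "y": .., "z": .., "turn": ..}, ...]. A call has 1 to 12 rows; each row is the pose to reach, as a shift and turn from the pose commanded when the call began, along the tool's axes at that moment; what a row does not reach only later rows make up. A row lasts 1/8 s, in which the tool goes at most 62.5 mm and 10.7 degrees, less where a joint would pass 70% of its speed; a pose out of reach is approached as far as the arm can. A call with a gripper value outside its range is refused whole. OPENING is the finger opening in m, from 0 to 0.087, set as the call begins (- or left out, the last holds). The fingers move at their own pace and stop on an object; FORCE is the grip in N (left out, the last holds). Time passes only in rows, so rows that repeat a pose let the fingers close. It gives the time, the measured TCP pose, the force, the opening and the grip force at its end, in the units of the state.
- env.get_obs(): the state, without advancing time (a new reading comes with each control period).
- imaging.read_camera(name): name is "side" or "top" or "wrist"; returns the picture (480x640x3 uint8, red, green, blue); there is no depth.
- imaging.get_calibration(name): a dict with "camera_matrix" (3x3 intrinsics, pixels), "position" and "attitude" of the camera in the world. Camera axes: x right, y up, looking along -z (the intrinsics and any distortion apply to the point x, -y, -z); pixel columns grow to the right and rows downward; lengths in m; the calibration is good to about 2 mm. A picture is of the moment at which its call begins: read the wrist's pose just before it. get_calibration takes no time and is no camera call; for the wrist camera it gives the pose at the moment of the call.
- env.sign_off(): hands the job in; it is judged then, once.
The state is a dict: "time_s": time; "qpos": joint angles; "joint_velocities": joint speeds; "effort": joint torques, N m; "tool_pos": TCP position; "tool_rot": TCP orientation; "force": force on the tool from outside, world axes, zero at the start; "wrist_torque": the same for the moment, N m; "grip_width": finger opening in m; "grasp_force": force on a finger pad.
Only numpy, scipy, OpenCV 4.12 (cv2) and the standard library are available. Lean on these libraries where they do the work, as an engineer would, in place of code of your own. Each camera call takes 0.05 s, during which the arm holds its last target. There are 200 camera calls.

TASK

Stand the small plain cup upright in the round tray of the spray hood's carriage, set down gently. Then push the stuck carriage free of its catch and on along its rails, without forcing or slamming it, until it rests against the end stop that is out of sight, with the cup still standing in the tray. Leave the other loose pottery where it is.

Things in the scene. Friction and masses are not known exactly. Their poses are not given: they have to be found in the camera images.
- small_cup: The small unglazed cup to be loaded: plain, round, no handle, no foot, about 60 mm across from bottom to rim and 51 mm high, open at the top with walls some 8 mm thick, 0.13 to 0.26 kg. Origin: centre of its underside, z up. Take it across the outside, at mid height or above.
- egg_cup: Bystander that swaps places with the small cup: an egg cup that narrows to a small foot 34 mm across, 56 mm across the rim, 58 mm high. Origin: centre of its underside.
- bird: Bystander: white slip-cast bird, 52 x 120 x 76 mm, left of the hood. Origin: centre of its underside.
- ramekin: Bystander: low ramekin with a thick rim, 82 mm across, 45 mm high, left of the hood. Origin: centre of its underside.
- hood_bench: Fixed plywood board, 440 x 124 x 10 mm, with a sheet-metal spray hood on its +x half. Origin: centre of the underside; its x axis (roughly the robot's left) is the way the carriage travels into the hood. Hood: x = 12 to 150 mm, y = -56 to 56 mm, top 100 mm above the work surface, duct collar to 124 mm at x = 105 mm; open only on its -x side.
- hood_mouth (a point): Centre of the hood's open side, axes as the board's. The end stop is inside the hood and cannot be seen; it is clamped at a different depth each time, so it must be felt.
- carriage: Carriage sliding on two rods along the board: an aluminium plate that carries the round tray and, behind it (away from the hood), an upright wooden push plate. Origin: under the tray's centre, level with the work surface; x is the travel, towards the hood. 0.8 kg. It must not be pushed with more than 25 N nor move faster than 0.4 m/s.
- tray_centre (a point): Centre of the tray's floor, 31 mm above the work surface. The tray is a dish 86 mm across inside with a lip 4 mm high; the cup stands on its floor. Carriage axes. The push plate's near face is 80 mm from here, so a gripper that lowers the cup should have its narrow side along the travel.
- push_face (a point): On the push plate's back face (turned away from the hood), 95 mm above the work surface, 90 mm behind the tray's centre. Push here along the carriage's +x. The plate is 56 mm wide across the travel, 10 mm thick, its top 115 mm above the work surface; it stays at least 5 mm outside the hood to the end.
- travel (a joint): Carriage position (m), growing towards the hood. Starts at 0 to 0.012. At about 0.015 a gummed-up spring catch needs a force that varies from start to start, 8 to 17 N, to break free; past it at 0.032 the carriage may jump ahead up to 10 mm, then runs with 2 to 5 N and stays where left. The hidden end stop may be met anywhere from 0.12 to 0.17.
- stop_button (a joint): Sprung button (1 N) in the face of the hidden end stop: 0 while the carriage is not there, 0.005 (m) once it is pushed fully home against the stop. Behind it is a rubber buffer that gives a further 2 to 5 mm at 15 to 20 N and springs back when let go.
Things that resemble listed ones, but are neither listed nor needed, are in the scene too. Leave any red look-alike of the small_cup alone.

How it is judged (in metres and radians):
On the way, in this order (a step that is already met when the one before it is completed fails the run):
1. the small cup stands in the tray, let go, while the carriage is still held by its catch (horizontal distance between small_cup and tray_centre below 0.015 m and z of small_cup in the frame of tray_centre below 0.004 m and angle between small_cup's own z axis and vertical below 0.1 rad and linear speed of small_cup below 0.02 m/s and contact force between small_cup and the fingers below 0.1 N and value of joint travel below 0.022 m), for 0.2 s.
2. the carriage is free of the catch with the cup standing in it (value of joint travel above 0.033 m and horizontal distance between small_cup and tray_centre below 0.018 m and angle between small_cup's own z axis and vertical below 0.15 rad), for 0.05 s.
At the end, for the whole second after the job is handed in: The carriage rests within 3 mm of the hidden end stop and the small cup stands upright on the tray's floor within 18 mm of its centre, all at rest and let go (value of joint stop_button above 0.003 m and velocity of joint travel between -0.01 and 0.01 m/s and horizontal distance between small_cup and tray_centre below 0.018 m and z of small_cup in the frame of tray_centre below 0.004 m and angle between small_cup's own z axis and vertical below 0.1 rad and linear speed of small_cup below 0.02 m/s); the robot touches nothing.
It fails at once if the robot pushes the carriage with more than 25 N (contact force between any of the arm, the fingers and carriage above 25 N).
It fails at once if the carriage is slammed: faster than 0.4 m/s (velocity of joint travel above 0.4 m/s).
It fails at once if the cup is dropped or pressed into the tray with more than 25 N (contact force between small_cup and carriage above 25 N).
It fails at once if the cup tips over (angle between small_cup's own z axis and vertical above 0.6 rad).
It fails at once if other loose pottery is moved by more than 20 mm (distance of any of egg_cup, bird, ramekin from where it was at the start of the episode above 0.02 m).
It also fails if it takes over 64 s, if anything falls off the work surface, if the arm or the gripper's body presses on something with over 40 N, if the wrist force passes 120 N, or if a joint passes its speed limit or range.

## Working session

There is one attempt and no reset: what is moved stays moved. The work goes in short steps, Python scripts to look and compute and a shell command to move; the robot and the scene stay as the last step left them, time stands still between calls to the robot, and variables do not carry over. Pictures are saved under pics/ and viewed, at most 10 in all, crops included, and the job is handed in when it is done.

```bash
ls; mkdir -p pics
python3 - <<'E'
from cell import env, imaging
import cv2,numpy as np
np.set_printoptions(precision=4,suppress=True)
o=env.get_obs(); print(o)
for n in ("side","top"):
    im=imaging.read_camera(n); cv2.imwrite(f"pics/{n}0.png",im[:,:,::-1]); print(n,imaging.get_calibration(n))
print(imaging.get_calibration("wrist"))
E
```

```text
pics
{'time_s': 0.0, 'qpos': array([68.1866, 18.4391, -4.018 , 83.1746,  1.2946, 78.5393, -3.2575]), 'joint_velocities': array([ 0.0259,  0.0091,  0.0767,  0.0342, -0.079 , -0.0058, -0.0948]), 'effort': array([ -0.0013, -49.1277,  -0.4044, -31.253 ,  -0.0639,   0.0436,
         0.0002]), 'tool_pos': array([ 0.2498, -0.5995,  0.2405]), 'tool_rot': array([-179.8923,    0.0045,   22.6279]), 'force': array([0.0538, 0.207 , 0.6879]), 'wrist_torque': array([-0.0354,  0.0457, -0.0637]), 'grasp_force': 0.0, 'grip_width': 0.0866736573192698}
side {'camera_matrix': array([[585.3226,   0.    , 321.7016],
       [  0.    , 585.3226, 235.0534],
       [  0.    ,   0.    ,   1.    ]]), 'position': array([-0.5989,  0.5932,  0.7229]), 'attitude': array([  62.7973,    1.3996, -117.3999])}
top {'camera_matrix': array([[468.7585,   0.    , 328.0736],
       [  0.    , 468.7585, 243.6792],
       [  0.    ,   0.    ,   1.    ]]), 'position': array([0.4574, 0.0302, 1.2932]), 'attitude': array([  3.3989,   0.5852, -88.4205])}
{'camera_matrix': array([[390.0589,   0.    , 317.1253],
       [  0.    , 390.0589, 239.1558],
       [  0.    ,   0.    ,   1.    ]]), 'position': array([ 0.3181, -0.5723,  0.3836]), 'attitude': array([-15.742 ,   0.0682, -67.3582])}
```

View both.

View pics/top0.png

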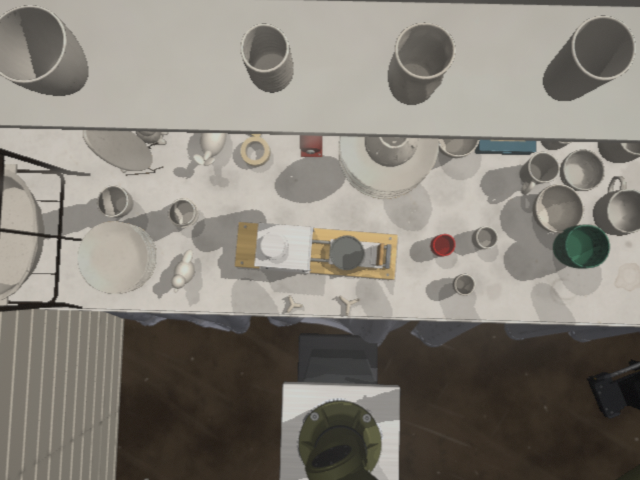

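View pics/side0.png

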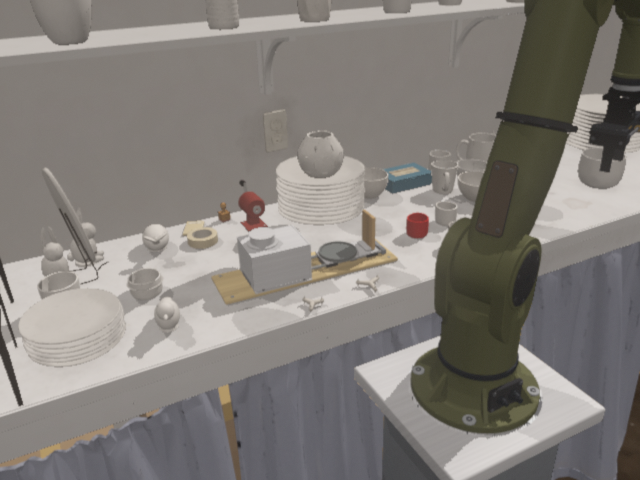

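Run:
```python
import cv2,numpy as np
t=cv2.imread("pics/top0.png"); s=cv2.imread("pics/side0.png")
a=cv2.resize(t[215:305,420:520],(400,360),interpolation=3)
b=cv2.resize(s[180:260,400:500],(400,320),interpolation=3)
c=cv2.resize(t[210:290,225:405],(800,356),interpolation=3)
out=np.zeros((600,800,3),np.uint8); 
a=cv2.resize(a,(333,300)); b=cv2.resize(b,(375,300)); c=cv2.resize(c,(675,300))
out[:300,:333]=a; out[:300,400:775]=b; out[300:,:675]=c
cv2.imwrite("pics/z0.png",out)
```

```text
(no output)
```

View pics/z0.png

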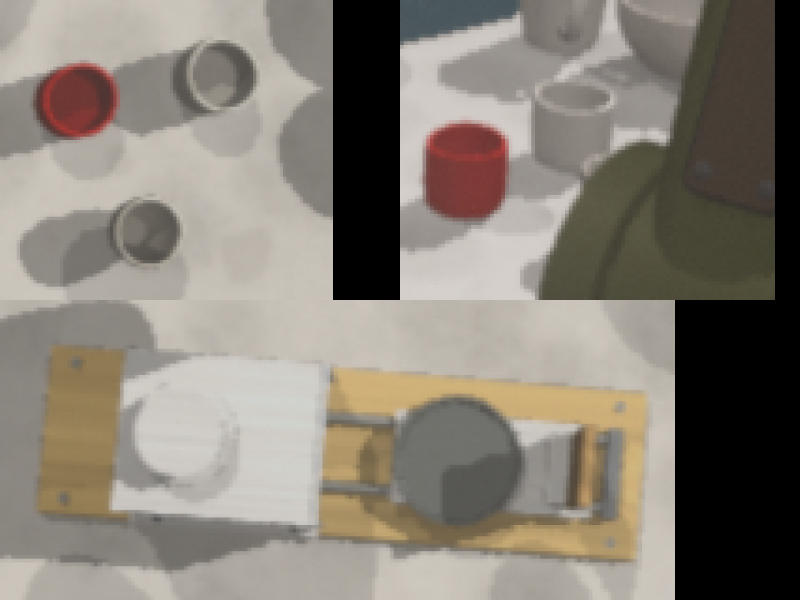

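```bash
cat > h.py <<'E'
from cell import env, imaging
import cv2,numpy as np
from scipy.spatial.transform import Rotation as R
np.set_printoptions(precision=4,suppress=True)
def ray(cal,uv,z):
    uv=np.atleast_2d(uv).astype(float);K=cal["camera_matrix"]
    d=np.c_[(uv[:,0]-K[0,2])/K[0,0],-(uv[:,1]-K[1,2])/K[1,1],-np.ones(len(uv))]
    d=d@R.from_euler("xyz",cal["attitude"],degrees=True).as_matrix().T
    p=np.asarray(cal["position"]); return p+d*((z-p[2])/d[:,2])[:,None]
def proj(cal,P):
    K=cal["camera_matrix"]; q=(np.atleast_2d(P)-cal["position"])@R.from_euler("xyz",cal["attitude"],degrees=True).as_matrix()
    return np.c_[K[0,2]+K[0,0]*q[:,0]/-q[:,2],K[1,2]-K[1,1]*q[:,1]/-q[:,2]]
E
python3 - <<'E'
from h import *
t=cv2.imread("pics/top0.png"); c=imaging.get_calibration("top")
hsv=cv2.cvtColor(t,cv2.COLOR_BGR2HSV)
m=np.zeros(t.shape[:2],np.uint8); m[215:290,225:405]=255
y=cv2.inRange(hsv,(12,80,60),(32,255,255))&m
pts=cv2.findNonZero(y)[:,0]
rect=cv2.minAreaRect(ray(c,pts,0.01)[:,:2].astype(np.float32)); print("board",rect)
# tray: dark, low-sat
g=cv2.cvtColor(t,cv2.COLOR_BGR2GRAY)
tm=((g<115)&(hsv[...,1]<45)).astype(np.uint8)*255; mm=np.zeros_like(tm); mm[225:280,325:368]=255; tm&=mm
cs=max(cv2.findContours(tm,0,2)[0],key=cv2.contourArea)
w=ray(c,cs[:,0],0.035)[:,:2].astype(np.float32); print("tray",cv2.fitEllipse(w),cv2.minEnclosingCircle(w))
# cup rims: print pixel maps approx by circle
for nm,(u,v) in dict(a=(485,238),b=(463,284)).items():
    z=cv2.resize(g[v-18:v+18,u-18:u+18],None,fx=8,fy=8,interpolation=cv2.INTER_CUBIC)
    h=cv2.HoughCircles(z,cv2.HOUGH_GRADIENT,1,200,param1=80,param2=20,minRadius=60,maxRadius=110)
    print(nm,h)
    if h is not None:
        x,yy,r=h[0,0]; ce=((x+.5)/8-.5+u-18,(yy+.5)/8-.5+v-18)
        print(ce,ray(c,ce,0.051), 'R',r/8*(1.293-.051)/468.76)
E
```

```text
board ((0.5141681432723999, 0.0788785070180893), (0.4362336993217468, 0.12188802659511566), 86.82837677001953)
tray ((0.508856475353241, -0.005884711164981127), (0.08700350672006607, 0.0914662778377533), 139.87603759765625) ((0.5056527256965637, -0.004865296650677919), 0.04888354241847992)
a [[[154.5 141.5  82.3]]]
(np.float32(485.875), np.float32(237.25)) [[ 0.5591 -0.3724  0.051 ]] R 0.02725718
b [[[163.5 148.5  75.2]]]
(np.float32(465.0), np.float32(284.125)) [[ 0.4338 -0.3185  0.051 ]] R 0.024905706
```

```bash
python3 -m crank '[{"x":0.04,"y":-0.01,"turn":-0.13},{"x":0.09,"y":-0.022,"turn":-0.27},{"x":0.14,"y":-0.034,"turn":-0.42},{"x":0.19,"y":-0.046,"turn":-0.57},{"x":0.24,"y":-0.058,"turn":-0.72},{"x":0.29,"y":-0.071,"turn":-0.87},{"x":0.34,"y":-0.083,"turn":-1.01},{"x":0.373,"y":-0.091,"z":0.02,"turn":-1.12},{"x":0.373,"y":-0.091,"z":0.04,"turn":-1.12},{"x":0.373,"y":-0.091,"z":0.04,"turn":-1.12},{"x":0.373,"y":-0.091,"z":0.04,"turn":-1.12}]' 0.087 20
python3 - <<'E'
from h import *
o=env.get_obs(); print(o["tool_pos"],o["tool_rot"],o["force"])
c=imaging.get_calibration("wrist"); im=imaging.read_camera("wrist"); cv2.imwrite("pics/w1.png",im[:,:,::-1])
np.save("w1.npy",c,allow_pickle=True); print(c)
print(proj(c,[[.559,-.372,.051],[.559,-.372,0],o["tool_pos"]]))
cs=imaging.read_camera("side"); cv2.imwrite("pics/side1.png",cs[:,:,::-1])
E
```

```text
[ 0.2498 -0.5996  0.2406] [-179.8993    0.006    22.6241] [-0.0473 -0.7073  0.1331]
{'camera_matrix': array([[390.0589,   0.    , 317.1253],
       [  0.    , 390.0589, 239.1558],
       [  0.    ,   0.    ,   1.    ]]), 'position': array([ 0.3181, -0.5723,  0.3836]), 'attitude': array([-15.742 ,   0.0682, -67.3582])}
[[ 167.4301 -378.6043]
 [ 193.021  -292.071 ]
 [ 314.8189  318.2828]]invalid input
```

View pics/w1.png

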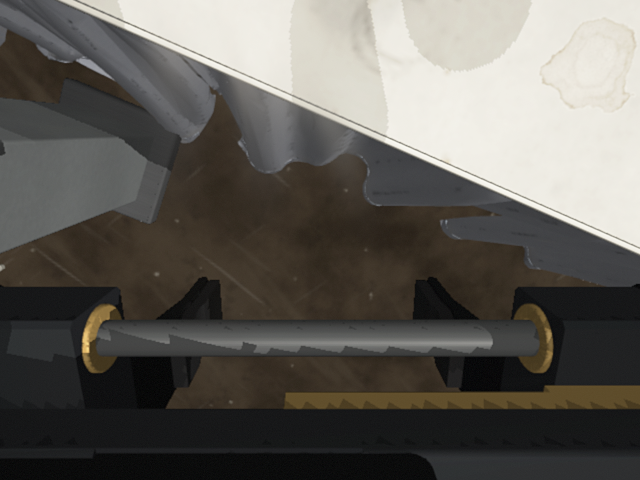

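The picture shows the arm unmoved: the table edge runs diagonally and the jaws are at rows 280–390. The call was refused, so I'll retry with all four keys in every row.

```bash
python3 -m crank '[{"x":0.04,"y":-0.01,"z":0,"turn":-0.13},{"x":0.09,"y":-0.022,"z":0,"turn":-0.27},{"x":0.14,"y":-0.034,"z":0,"turn":-0.42},{"x":0.19,"y":-0.046,"z":0,"turn":-0.57},{"x":0.24,"y":-0.058,"z":0,"turn":-0.72},{"x":0.29,"y":-0.071,"z":0,"turn":-0.87},{"x":0.34,"y":-0.083,"z":0,"turn":-1.01},{"x":0.373,"y":-0.091,"z":0.02,"turn":-1.12},{"x":0.373,"y":-0.091,"z":0.04,"turn":-1.12},{"x":0.373,"y":-0.091,"z":0.04,"turn":-1.12},{"x":0.373,"y":-0.091,"z":0.04,"turn":-1.12}]' - 20
python3 - <<'E'
from h import *
o=env.get_obs(); print(o["tool_pos"],o["tool_rot"],o["force"])
c=imaging.get_calibration("wrist"); im=imaging.read_camera("wrist"); cv2.imwrite("pics/w2.png",im[:,:,::-1])
np.save("w2.npy",c,allow_pickle=True)
print(proj(c,[[.559,-.372,.051],[.559,-.372,0],o["tool_pos"]]))
E
```

```text
time_s: 1.58
tool_pos: [0.5581, -0.3745, 0.202]
tool_rot: [-180.0, 0.1, 86.6]
force: [-0.9, -0.6, 0.1]
grip_width: 0.0867
grasp_force: 0.0
[ 0.5581 -0.3745  0.202 ] [-179.9873    0.0718   86.6023] [-0.9233 -0.6176  0.1172]
[[318.3482 223.6263]
 [318.2306 210.3713]
 [317.3041 317.3077]]
```

View pics/w2.png

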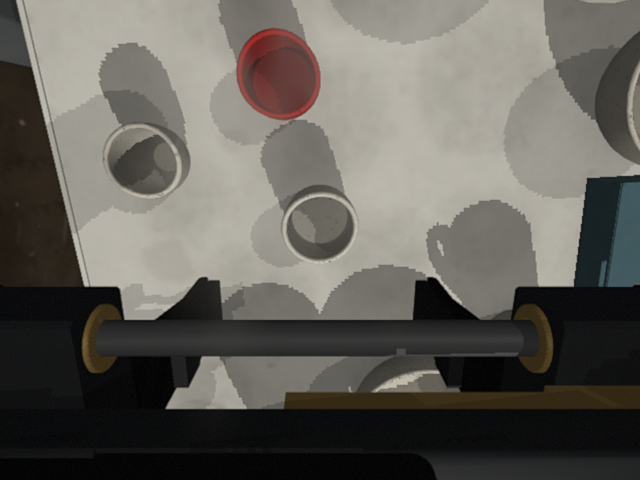

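The plain cup's rim is centred at about (320,224), within 2 px of where I predicted it. The other cup is at (146,160) and the red look-alike is at (279,74). I'll confirm the cup's identity from the side and measure the rim.

Run:
```python
from h import *
cs=imaging.read_camera("side"); cv2.imwrite("pics/side2.png",cs[:,:,::-1])
c=imaging.get_calibration("side"); print(proj(c,[[.56,-.372,0.02],[.434,-.318,0.02]]))
cv2.imwrite("pics/side2c.png",cv2.resize(cs[170:290,390:550,::-1],(800,600),interpolation=2))
im=cv2.imread("pics/w2.png"); w=np.load("w2.npy",allow_pickle=True).item()
g=cv2.cvtColor(im,cv2.COLOR_BGR2GRAY)
for (u,v) in ((320,224),(146,160)):
    # rim = bright: threshold inside patch
    p=g[v-50:v+50,u-55:u+55]
    h=cv2.HoughCircles(p,cv2.HOUGH_GRADIENT,1,200,param1=80,param2=20,minRadius=28,maxRadius=48); print(h)
    x,y,r=h[0,0]; ce=(x+u-55,y+v-50)
    for z in (.051,.058):
        P=ray(w,[ce,(ce[0]-r,ce[1]),(ce[0]+r,ce[1]),(ce[0],ce[1]-r),(ce[0],ce[1]+r)],z); print(z,P[0],np.linalg.norm(P[1]-P[2]),np.linalg.norm(P[3]-P[4]))
```

```text
[[444.205  215.1047]
 [458.007  237.6982]]
[[[54.5 53.5 32.9]]]
0.051 [ 0.5597 -0.3751  0.051 ] 0.05110034163687746 0.052691499829965426
0.058 [ 0.5598 -0.3734  0.058 ] 0.0498834286189783 0.051436694675601156
[[[54.5 50.5 38.6]]]
0.051 [ 0.4339 -0.3165  0.051 ] 0.05724403378864661 0.05670035062670005
0.058 [ 0.437  -0.3161  0.058 ] 0.055880813745824064 0.05535007795558176
```

View pics/side2c.png

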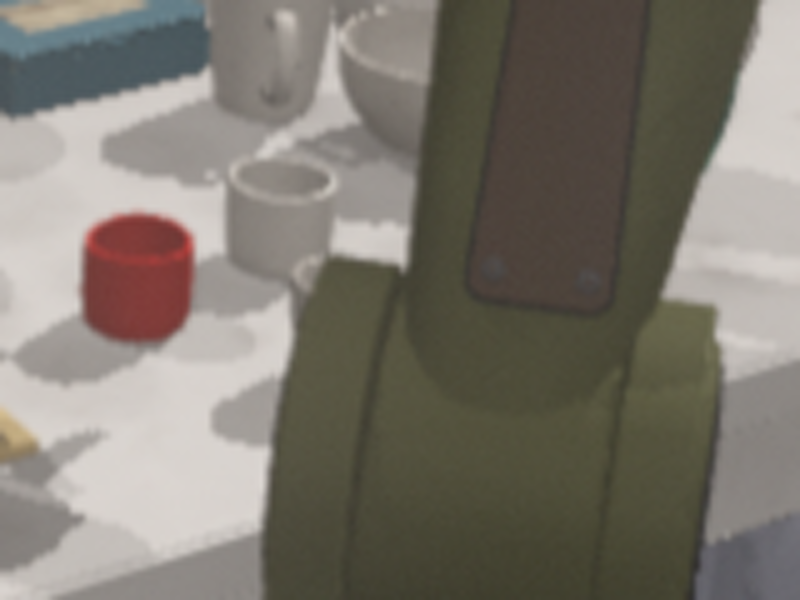

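The side view shows the cup at (446,212) is a straight-walled cylinder, so it is the small cup; the egg cup is half hidden behind the shoulder. Next I descend and grasp.

```bash
python3 -m crank '[{"x":0.002,"y":0.002,"z":0.03,"turn":0},{"x":0.002,"y":0.002,"z":0.07,"turn":0},{"x":0.002,"y":0.002,"z":0.10,"turn":0},{"x":0.002,"y":0.002,"z":0.125,"turn":0},{"x":0.002,"y":0.002,"z":0.145,"turn":0},{"x":0.002,"y":0.002,"z":0.16,"turn":0},{"x":0.002,"y":0.002,"z":0.163,"turn":0},{"x":0.002,"y":0.002,"z":0.163,"turn":0}]' - 20 
python3 -m crank '[{"x":0,"y":0,"z":0,"turn":0},{"x":0,"y":0,"z":0,"turn":0},{"x":0,"y":0,"z":0,"turn":0},{"x":0,"y":0,"z":0,"turn":0},{"x":0,"y":0,"z":0,"turn":0},{"x":0,"y":0,"z":0,"turn":0},{"x":0,"y":0,"z":0,"turn":0},{"x":0,"y":0,"z":0,"turn":0}]' 0.04 20
```

```text
time_s: 2.68
tool_pos: [0.5618, -0.3709, 0.0391]
tool_rot: [180.0, 0.0, 86.8]
force: [-0.0, -0.0, 0.7]
grip_width: 0.087
grasp_force: 0.0
time_s: 3.68
tool_pos: [0.5611, -0.3708, 0.0388]
tool_rot: [-180.0, 0.0, 86.8]
force: [-3.0, 0.9, 5.3]
grip_width: 0.059
grasp_force: 20.0
```

```bash
python3 -m crank '[{"x":0,"y":0,"z":-0.01,"turn":0},{"x":0,"y":0,"z":-0.03,"turn":0},{"x":0,"y":0,"z":-0.06,"turn":0},{"x":0,"y":0,"z":-0.09,"turn":0},{"x":0,"y":0,"z":-0.12,"turn":0},{"x":0.01,"y":-0.002,"z":-0.14,"turn":0},{"x":0.03,"y":-0.007,"z":-0.145,"turn":0},{"x":0.06,"y":-0.014,"z":-0.145,"turn":0},{"x":0.09,"y":-0.021,"z":-0.145,"turn":0}]' 
python3 -m crank '[{"x":0.03,"y":-0.007,"z":0,"turn":0},{"x":0.06,"y":-0.014,"z":0,"turn":0},{"x":0.09,"y":-0.021,"z":0,"turn":0},{"x":0.12,"y":-0.028,"z":0,"turn":0},{"x":0.15,"y":-0.035,"z":0,"turn":0},{"x":0.175,"y":-0.042,"z":0,"turn":0},{"x":0.187,"y":-0.045,"z":0,"turn":0},{"x":0.187,"y":-0.045,"z":0,"turn":0},{"x":0.187,"y":-0.045,"z":0,"turn":0},{"x":0.187,"y":-0.045,"z":0,"turn":0}]'
python3 - <<'E'
from h import *
o=env.get_obs(); print(o["tool_pos"],o["tool_rot"],o["force"])
c=imaging.get_calibration("wrist"); im=imaging.read_camera("wrist"); cv2.imwrite("pics/w3.png",im[:,:,::-1])
np.save("w3.npy",c,allow_pickle=True)
print(proj(c,[[.509,-.006,.031],[.509,-.006,0.035],o["tool_pos"]]))
E
```

```text
time_s: 4.8
tool_pos: [0.5445, -0.2765, 0.1824]
tool_rot: [-179.9, -0.1, 86.9]
force: [0.3, -0.5, -1.7]
grip_width: 0.0595
grasp_force: 20.0
time_s: 6.05
tool_pos: [0.5111, -0.0917, 0.1834]
tool_rot: [-180.0, 0.0, 86.7]
force: [-0.3, 0.2, -2.6]
grip_width: 0.0598
grasp_force: 20.0
[ 0.5111 -0.0917  0.1834] [-179.9927    0.006    86.6766] [-0.2827  0.1587 -2.5622]
[[307.6661 111.3934]
 [307.5303 111.1455]
 [317.2701 317.2469]]
```

View pics/w3.png

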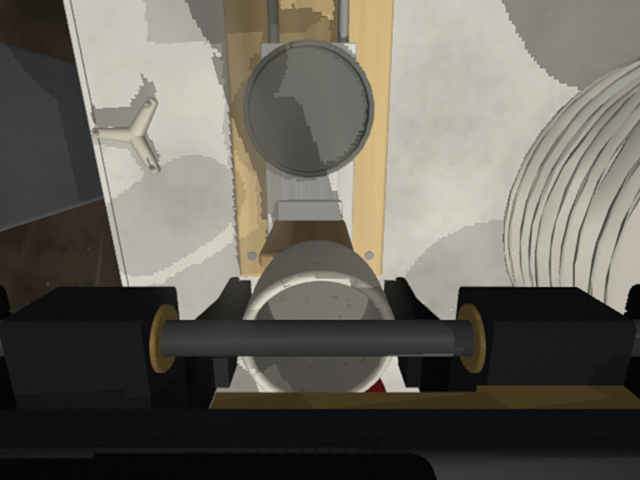

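The tray shows up at columns 244–375 and rows 40–177, and the held cup's rim at columns 243–396 with its front edge at row 270. Next I compute both centres.

Run:
```python
from h import *
im=cv2.imread("pics/w3.png"); c=np.load("w3.npy",allow_pickle=True).item()
P=ray(c,[(244,108),(375,108),(309.5,40),(309.5,177)],.035); print(P); 
hsv=cv2.cvtColor(im,cv2.COLOR_BGR2HSV)
g=cv2.cvtColor(im,cv2.COLOR_BGR2GRAY)
m=((g<135)&(hsv[...,1]<60)).astype(np.uint8)*255; k=np.zeros_like(m); cv2.ellipse(k,(310,108),(72,75),0,0,360,255,-1); m&=k
m=cv2.morphologyEx(m,cv2.MORPH_OPEN,np.ones((9,9)))
ct=max(cv2.findContours(m,0,2)[0],key=cv2.contourArea); hull=cv2.convexHull(ct)
W=ray(c,hull[:,0],.035)[:,:2].astype(np.float32); print("tray",cv2.fitEllipse(W),cv2.minEnclosingCircle(W))
zt=.1834+.0122
F=ray(c,[(319,271),(243,315),(396,315)],zt); print("rim",F, "yaw line rods/board", )
y=cv2.inRange(hsv,(12,60,120),(32,255,255)); y[230:]=0
# board edges
L=[];Rr=[]
for r in range(5,225,5):
    cc=np.where(y[r,215:410])[0]+215
    if len(cc): L.append((cc.min(),r));Rr.append((cc.max(),r))
for S in (L,Rr):
    w=ray(c,S,.01); vx,vy,x0,y0=cv2.fitLine(w[:,:2].astype(np.float32),cv2.DIST_HUBER,0,.01,.01).ravel(); print(np.degrees(np.arctan2(vy,vx)),x0,y0)
```

```text
[[ 0.4642 -0.0013  0.035 ]
 [ 0.5569 -0.0066  0.035 ]
 [ 0.5133  0.0397  0.035 ]
 [ 0.5075 -0.0525  0.035 ]]
tray ((0.5086897015571594, -0.0070450021885335445), (0.09230794757604599, 0.09696939587593079), 152.76625061035156) ((0.5088241696357727, -0.007668673060834408), 0.04913351684808731)
rim [[ 0.5131 -0.0674  0.1956]
 [ 0.4841 -0.083   0.1956]
 [ 0.5404 -0.0862  0.1956]] yaw line rods/board
86.42252 0.44804865 -0.023694696
86.905304 0.57021326 -0.009506244
```

```bash
python3 - <<'E'
from h import *
im=cv2.imread("pics/w3.png"); c=np.load("w3.npy",allow_pickle=True).item()
g=cv2.cvtColor(im,cv2.COLOR_BGR2GRAY)
print(g[232:300:2,319]); print(g[356:392:2,300])
for zt in (.194,.1956,.198): print(ray(c,[(319,270),(319,393)],zt)[:,1])
# bright rim pixels circle fit
E
python3 - <<'E'
import cv2
im=cv2.imread("pics/w3.png"); cv2.imwrite("pics/w3c.png",cv2.resize(im[225:400,220:420],(685,600),interpolation=2))
E
```

```text
[ 59  58  58  58  70  84  83  86  86  87  85  84  83  87  87  84  86  88
  88  96 125 138 140 172 197 111 116 116 115 116 116 115 114 116]
[60 74 74 69 71 74 74 73 70 72 74 74 73 73 74 72 72 71]
[-0.0676 -0.1194]
[-0.067  -0.1182]
[-0.0661 -0.1163]
```

View pics/w3c.png

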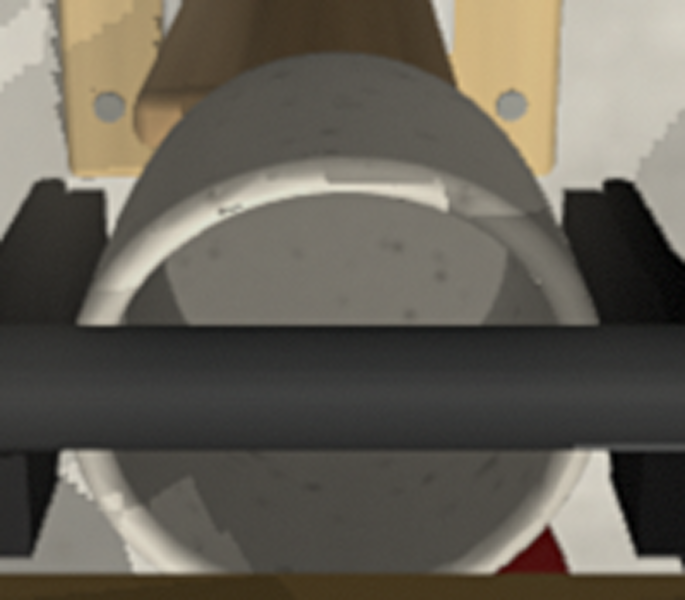

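```bash
python3 -m crank '[{"x":0.01,"y":-0.001,"z":0,"turn":0},{"x":0.03,"y":-0.003,"z":0,"turn":0},{"x":0.055,"y":-0.005,"z":0,"turn":0},{"x":0.078,"y":-0.007,"z":0.005,"turn":0},{"x":0.089,"y":-0.0075,"z":0.02,"turn":0},{"x":0.089,"y":-0.0075,"z":0.045,"turn":0},{"x":0.089,"y":-0.0075,"z":0.07,"turn":0},{"x":0.089,"y":-0.0075,"z":0.09,"turn":0},{"x":0.089,"y":-0.0075,"z":0.1,"turn":0},{"x":0.089,"y":-0.0075,"z":0.103,"turn":0},{"x":0.089,"y":-0.0075,"z":0.103,"turn":0},{"x":0.089,"y":-0.0075,"z":0.103,"turn":0}]'
python3 -m crank '[{"x":0,"y":0,"z":0.002,"turn":0},{"x":0,"y":0,"z":0.004,"turn":0},{"x":0,"y":0,"z":0.006,"turn":0},{"x":0,"y":0,"z":0.007,"turn":0},{"x":0,"y":0,"z":0.007,"turn":0},{"x":0,"y":0,"z":0.007,"turn":0}]'
```

```text
time_s: 7.6
tool_pos: [0.5091, -0.0012, 0.0813]
tool_rot: [179.9, 0.0, 86.8]
force: [0.1, 0.4, -1.9]
grip_width: 0.0594
grasp_force: 20.0
time_s: 8.35
tool_pos: [0.5085, -0.0011, 0.0736]
tool_rot: [180.0, 0.0, 86.8]
force: [-0.4, -0.0, -3.4]
grip_width: 0.0595
grasp_force: 20.0
```

```bash
python3 -m crank '[{"x":0,"y":0,"z":0.001,"turn":0},{"x":0,"y":0,"z":0.002,"turn":0},{"x":0,"y":0,"z":0.002,"turn":0},{"x":0,"y":0,"z":0.002,"turn":0}]'
python3 -m crank '[{"x":0,"y":0,"z":0.0005,"turn":0},{"x":0,"y":0,"z":0.001,"turn":0},{"x":0,"y":0,"z":0.001,"turn":0},{"x":0,"y":0,"z":0.001,"turn":0}]'
```

```text
time_s: 8.85
tool_pos: [0.5085, -0.0011, 0.0715]
tool_rot: [-180.0, 0.0, 86.8]
force: [-0.5, 0.1, -2.7]
grip_width: 0.0595
grasp_force: 20.0
time_s: 9.35
tool_pos: [0.5085, -0.0011, 0.0705]
tool_rot: [180.0, 0.0, 86.8]
force: [-0.6, -0.0, -0.3]
grip_width: 0.0594
grasp_force: 20.0
```

```bash
python3 -m crank '[{"x":0,"y":0,"z":0.0005,"turn":0},{"x":0,"y":0,"z":0.0005,"turn":0},{"x":0,"y":0,"z":0.0005,"turn":0}]'
python3 - <<'E'
from h import *
o=env.get_obs(); print(o["force"])
E
```

```text
time_s: 9.72
tool_pos: [0.5085, -0.0011, 0.07]
tool_rot: [-180.0, 0.0, 86.8]
force: [0.4, 0.2, -2.1]
grip_width: 0.0592
grasp_force: 20.0
[ 0.4387  0.1809 -2.063 ]
```

```bash
python3 -m crank '[{"x":0,"y":0,"z":0.0005,"turn":0},{"x":0,"y":0,"z":0.001,"turn":0},{"x":0,"y":0,"z":0.001,"turn":0},{"x":0,"y":0,"z":0.001,"turn":0}]'
```

```text
time_s: 10.22
tool_pos: [0.5086, -0.0011, 0.0697]
tool_rot: [180.0, 0.0, 86.8]
force: [-2.9, -0.2, 4.9]
grip_width: 0.0595
grasp_force: 20.0
```

```bash
python3 -m crank '[{"x":0,"y":0,"z":0.0,"turn":0}]'
```

```text
time_s: 10.35
tool_pos: [0.5086, -0.0012, 0.0697]
tool_rot: [180.0, 0.0, 86.8]
force: [-1.9, 0.2, 5.8]
grip_width: 0.0595
grasp_force: 20.0
```

```bash
python3 -m crank '[{"x":0,"y":0,"z":-0.0005,"turn":0},{"x":0,"y":0,"z":-0.0005,"turn":0},{"x":0,"y":0,"z":-0.0005,"turn":0},{"x":0,"y":0,"z":-0.0005,"turn":0},{"x":0,"y":0,"z":-0.0005,"turn":0},{"x":0,"y":0,"z":-0.0005,"turn":0}]' 0.085
python3 -m crank '[{"x":0,"y":0,"z":-0.005,"turn":0},{"x":0,"y":0,"z":-0.015,"turn":0},{"x":0,"y":0,"z":-0.03,"turn":0},{"x":0,"y":0,"z":-0.06,"turn":0},{"x":0,"y":0,"z":-0.1,"turn":0},{"x":-0.01,"y":0,"z":-0.13,"turn":0},{"x":-0.03,"y":0,"z":-0.135,"turn":0},{"x":-0.07,"y":0,"z":-0.135,"turn":0},{"x":-0.1,"y":0,"z":-0.135,"turn":0},{"x":-0.1,"y":0,"z":-0.135,"turn":0},{"x":-0.1,"y":0,"z":-0.135,"turn":0},{"x":-0.1,"y":0,"z":-0.135,"turn":0}]'
python3 - <<'E'
from h import *
o=env.get_obs(); print(o["tool_pos"],o["tool_rot"],o["force"])
c=imaging.get_calibration("wrist"); im=imaging.read_camera("wrist"); cv2.imwrite("pics/w4.png",im[:,:,::-1])
np.save("w4.npy",c,allow_pickle=True)
print(proj(c,[[.51,-.0065,.035],[.51,-.0065,0.082],[.505,-.0965,.115]]))
t=imaging.read_camera("top"); cv2.imwrite("pics/top4.png",t[:,:,::-1])
E
```

```text
time_s: 11.1
tool_pos: [0.5085, -0.0012, 0.0695]
tool_rot: [-180.0, 0.0, 86.8]
force: [0.1, 0.3, -1.3]
grip_width: 0.0847
grasp_force: 0.0
time_s: 12.6
tool_pos: [0.5031, -0.0994, 0.2049]
tool_rot: [180.0, -0.0, 86.9]
force: [-0.6, 0.2, 0.7]
grip_width: 0.0849
grasp_force: 0.0
[ 0.5031 -0.0994  0.2049] [179.9726  -0.0085  86.9265] [-0.6031  0.1819  0.6535]
[[319.7598 101.7362]
 [320.2205  96.7491]
 [319.9844 245.9479]]
```

View pics/w4.png

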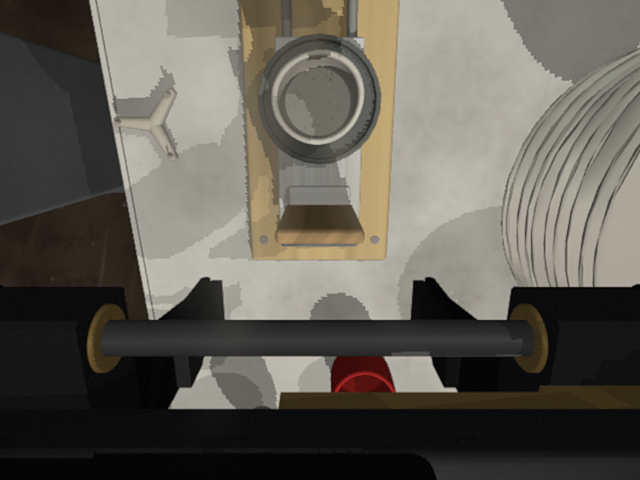

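The cup rim is centred at (319.5,96.5), where it should be for the tray centre, and it stands upright. The back edge of the push plate is at row 245, matching my prediction. Next I go behind the plate with closed fingers.

```bash
cat > chk.py <<'E'
import sys
from h import *
o=env.get_obs(); f=-o["force"]@np.array([.055,.998,0]); print("push %.1f  y %.4f"%(f,o["tool_pos"][1]))
sys.exit(f>float(sys.argv[1]))
E
python3 -m crank '[{"x":-0.015,"y":0.001,"z":0,"turn":0},{"x":-0.035,"y":0.002,"z":0,"turn":0},{"x":-0.04,"y":0.002,"z":0.01,"turn":0},{"x":-0.04,"y":0.002,"z":0.03,"turn":0},{"x":-0.04,"y":0.002,"z":0.06,"turn":0},{"x":-0.04,"y":0.002,"z":0.085,"turn":0},{"x":-0.04,"y":0.002,"z":0.1,"turn":0},{"x":-0.04,"y":0.002,"z":0.104,"turn":0},{"x":-0.04,"y":0.002,"z":0.104,"turn":0},{"x":-0.04,"y":0.002,"z":0.104,"turn":0},{"x":-0.04,"y":0.002,"z":0.104,"turn":0}]' 0.0 20 
python3 chk.py 5
python3 -m crank '[{"x":0.003,"y":0,"z":0,"turn":0},{"x":0.006,"y":0,"z":0,"turn":0},{"x":0.009,"y":0,"z":0,"turn":0},{"x":0.012,"y":0,"z":0,"turn":0},{"x":0.014,"y":0,"z":0,"turn":0},{"x":0.014,"y":0,"z":0,"turn":0}]'
```

```text
time_s: 14.08
tool_pos: [0.5032, -0.1412, 0.1013]
tool_rot: [179.9, 0.0, 86.8]
force: [-1.1, -0.1, 0.5]
grip_width: 0.0008
grasp_force: 0.0
push 0.1  y -0.1412
time_s: 14.82
tool_pos: [0.5035, -0.1269, 0.1005]
tool_rot: [-180.0, 0.0, 86.8]
force: [-0.1, 0.1, 0.8]
grip_width: 0.0004
grasp_force: 0.0False
```

```bash
python3 -m crank '[{"x":0.001,"y":0,"z":0,"turn":0},{"x":0.002,"y":0,"z":0,"turn":0},{"x":0.003,"y":0,"z":0,"turn":0},{"x":0.004,"y":0,"z":0,"turn":0}]' >/dev/null; python3 chk.py 7 &&
python3 -m crank '[{"x":0.001,"y":0,"z":0,"turn":0},{"x":0.002,"y":0,"z":0,"turn":0},{"x":0.003,"y":0,"z":0,"turn":0},{"x":0.004,"y":0,"z":0,"turn":0}]' >/dev/null; python3 chk.py 7 &&
python3 -m crank '[{"x":0.001,"y":0,"z":0,"turn":0},{"x":0.002,"y":0,"z":0,"turn":0},{"x":0.003,"y":0,"z":0,"turn":0}]' >/dev/null; python3 chk.py 7 &&
python3 -m crank '[{"x":0.001,"y":0,"z":0,"turn":0},{"x":0.002,"y":0,"z":0,"turn":0},{"x":0.003,"y":0,"z":0,"turn":0}]' >/dev/null; python3 chk.py 7 &&
python3 -m crank '[{"x":0.001,"y":0,"z":0,"turn":0},{"x":0.002,"y":0,"z":0,"turn":0},{"x":0.003,"y":0,"z":0,"turn":0}]' >/dev/null; python3 chk.py 7 &&
python3 -m crank '[{"x":0.001,"y":0,"z":0,"turn":0},{"x":0.002,"y":0,"z":0,"turn":0},{"x":0.003,"y":0,"z":0,"turn":0}]' >/dev/null; python3 chk.py 7
```

```text
push 0.3  y -0.1230
push 0.3  y -0.1230
push 0.3  y -0.1230
push 0.3  y -0.1230
push 0.3  y -0.1230
push 0.3  y -0.1230False
False
False
False
False
False
```

```bash
sed -i 's/sys.exit(f>float(sys.argv\[1\]))/sys.exit(int(f>float(sys.argv[1])))/' chk.py
python3 -m crank '[{"x":0.001,"y":0,"z":0,"turn":0},{"x":0.002,"y":0,"z":0,"turn":0},{"x":0.003,"y":0,"z":0,"turn":0},{"x":0.004,"y":0,"z":0,"turn":0}]' >/dev/null && python3 chk.py 7 &&
python3 -m crank '[{"x":0.001,"y":0,"z":0,"turn":0},{"x":0.002,"y":0,"z":0,"turn":0},{"x":0.003,"y":0,"z":0,"turn":0}]' >/dev/null && python3 chk.py 7 &&
python3 -m crank '[{"x":0.001,"y":0,"z":0,"turn":0},{"x":0.002,"y":0,"z":0,"turn":0},{"x":0.003,"y":0,"z":0,"turn":0}]' >/dev/null && python3 chk.py 7 &&
python3 -m crank '[{"x":0.001,"y":0,"z":0,"turn":0},{"x":0.002,"y":0,"z":0,"turn":0},{"x":0.003,"y":0,"z":0,"turn":0}]' >/dev/null && python3 chk.py 7 &&
python3 -m crank '[{"x":0.001,"y":0,"z":0,"turn":0},{"x":0.002,"y":0,"z":0,"turn":0},{"x":0.003,"y":0,"z":0,"turn":0}]' >/dev/null && python3 chk.py 7 &&
python3 -m crank '[{"x":0.001,"y":0,"z":0,"turn":0},{"x":0.002,"y":0,"z":0,"turn":0},{"x":0.003,"y":0,"z":0,"turn":0}]' >/dev/null && python3 chk.py 7
```

```text
push 0.2  y -0.1190
push 0.2  y -0.1160
push 0.5  y -0.1130
push 0.1  y -0.1100
push -0.0  y -0.1070
push 3.8  y -0.1051
```

```bash
python3 -m crank '[{"x":0.0007,"y":0,"z":0,"turn":0},{"x":0.0015,"y":0,"z":0,"turn":0}]' >/dev/null && python3 chk.py 8 &&
python3 -m crank '[{"x":0.0007,"y":0,"z":0,"turn":0},{"x":0.0015,"y":0,"z":0,"turn":0}]' >/dev/null && python3 chk.py 8 &&
python3 -m crank '[{"x":0.0007,"y":0,"z":0,"turn":0},{"x":0.0015,"y":0,"z":0,"turn":0}]' >/dev/null && python3 chk.py 8 &&
python3 -m crank '[{"x":0.0007,"y":0,"z":0,"turn":0},{"x":0.0015,"y":0,"z":0,"turn":0}]' >/dev/null && python3 chk.py 8 &&
python3 -m crank '[{"x":0.0007,"y":0,"z":0,"turn":0},{"x":0.0015,"y":0,"z":0,"turn":0}]' >/dev/null && python3 chk.py 8 &&
python3 -m crank '[{"x":0.0007,"y":0,"z":0,"turn":0},{"x":0.0015,"y":0,"z":0,"turn":0}]' >/dev/null && python3 chk.py 8 &&
python3 -m crank '[{"x":0.0007,"y":0,"z":0,"turn":0},{"x":0.0015,"y":0,"z":0,"turn":0}]' >/dev/null && python3 chk.py 8 &&
python3 -m crank '[{"x":0.0007,"y":0,"z":0,"turn":0},{"x":0.0015,"y":0,"z":0,"turn":0}]' >/dev/null && python3 chk.py 8
```

```text
push 2.5  y -0.1029
push 1.6  y -0.1011
push 2.4  y -0.0996
push 1.9  y -0.0980
push 2.5  y -0.0966
push 2.5  y -0.0951
push 2.7  y -0.0936
push 2.5  y -0.0921
```

```bash
python3 -m crank '[{"x":0.0005,"y":0,"z":0,"turn":0},{"x":0.001,"y":0,"z":0,"turn":0}]' >/dev/null && python3 chk.py 7 &&
python3 -m crank '[{"x":0.0005,"y":0,"z":0,"turn":0},{"x":0.001,"y":0,"z":0,"turn":0}]' >/dev/null && python3 chk.py 7 &&
python3 -m crank '[{"x":0.0005,"y":0,"z":0,"turn":0},{"x":0.001,"y":0,"z":0,"turn":0}]' >/dev/null && python3 chk.py 7 &&
python3 -m crank '[{"x":0.0005,"y":0,"z":0,"turn":0},{"x":0.001,"y":0,"z":0,"turn":0}]' >/dev/null && python3 chk.py 7 &&
python3 -m crank '[{"x":0.0005,"y":0,"z":0,"turn":0},{"x":0.001,"y":0,"z":0,"turn":0}]' >/dev/null && python3 chk.py 7 &&
python3 -m crank '[{"x":0.0005,"y":0,"z":0,"turn":0},{"x":0.001,"y":0,"z":0,"turn":0}]' >/dev/null && python3 chk.py 7
```

```text
push 1.3  y -0.0911
push 4.2  y -0.0904
push 5.0  y -0.0899
push 6.4  y -0.0897
push 7.8  y -0.0894
```

```bash
python3 -m crank '[{"x":0.0005,"y":0,"z":0,"turn":0},{"x":0.001,"y":0,"z":0,"turn":0}]' >/dev/null && python3 chk.py 19 &&
python3 -m crank '[{"x":0.0005,"y":0,"z":0,"turn":0},{"x":0.001,"y":0,"z":0,"turn":0}]' >/dev/null && python3 chk.py 19 &&
python3 -m crank '[{"x":0.0005,"y":0,"z":0,"turn":0},{"x":0.001,"y":0,"z":0,"turn":0}]' >/dev/null && python3 chk.py 19 &&
python3 -m crank '[{"x":0.0005,"y":0,"z":0,"turn":0},{"x":0.001,"y":0,"z":0,"turn":0}]' >/dev/null && python3 chk.py 19 &&
python3 -m crank '[{"x":0.0005,"y":0,"z":0,"turn":0},{"x":0.001,"y":0,"z":0,"turn":0}]' >/dev/null && python3 chk.py 19
```

```text
push 10.7  y -0.0892
push 8.5  y -0.0881
push 7.2  y -0.0860
push 3.5  y -0.0834
push -0.2  y -0.0806
```

```bash
python3 -m crank '[{"x":0.001,"y":0,"z":0,"turn":0},{"x":0.002,"y":0,"z":0,"turn":0},{"x":0.003,"y":0,"z":0,"turn":0},{"x":0.004,"y":0,"z":0,"turn":0}]' >/dev/null && python3 chk.py 12 &&
python3 -m crank '[{"x":0.001,"y":0,"z":0,"turn":0},{"x":0.002,"y":0,"z":0,"turn":0},{"x":0.003,"y":0,"z":0,"turn":0},{"x":0.004,"y":0,"z":0,"turn":0}]' >/dev/null && python3 chk.py 12 &&
python3 -m crank '[{"x":0.001,"y":0,"z":0,"turn":0},{"x":0.003,"y":0,"z":0,"turn":0},{"x":0.005,"y":0,"z":0,"turn":0},{"x":0.007,"y":0,"z":0,"turn":0}]' >/dev/null && python3 chk.py 12 &&
python3 -m crank '[{"x":0.002,"y":0,"z":0,"turn":0},{"x":0.004,"y":0,"z":0,"turn":0},{"x":0.006,"y":0,"z":0,"turn":0},{"x":0.008,"y":0,"z":0,"turn":0}]' >/dev/null && python3 chk.py 10 &&
python3 -m crank '[{"x":0.002,"y":0,"z":0,"turn":0},{"x":0.004,"y":0,"z":0,"turn":0},{"x":0.006,"y":0,"z":0,"turn":0},{"x":0.008,"y":0,"z":0,"turn":0}]' >/dev/null && python3 chk.py 10
python3 - <<'E'
from h import *
print(env.get_obs()["time_s"],env.get_obs()["tool_pos"])
E
```

```text
push 0.2  y -0.0779
push 2.6  y -0.0747
push 2.3  y -0.0670
push 3.1  y -0.0591
push 2.4  y -0.0510
24.7 [ 0.5077 -0.051   0.1005]
```

```bash
python3 -m crank '[{"x":0.002,"y":0,"z":0,"turn":0},{"x":0.004,"y":0,"z":0,"turn":0},{"x":0.006,"y":0,"z":0,"turn":0},{"x":0.008,"y":0,"z":0,"turn":0},{"x":0.01,"y":0,"z":0,"turn":0},{"x":0.012,"y":0,"z":0,"turn":0}]' >/dev/null && python3 chk.py 8 &&
python3 -m crank '[{"x":0.002,"y":0,"z":0,"turn":0},{"x":0.004,"y":0,"z":0,"turn":0},{"x":0.006,"y":0,"z":0,"turn":0},{"x":0.008,"y":0,"z":0,"turn":0},{"x":0.01,"y":0,"z":0,"turn":0},{"x":0.012,"y":0,"z":0,"turn":0}]' >/dev/null && python3 chk.py 8 &&
python3 -m crank '[{"x":0.002,"y":0,"z":0,"turn":0},{"x":0.004,"y":0,"z":0,"turn":0},{"x":0.006,"y":0,"z":0,"turn":0},{"x":0.008,"y":0,"z":0,"turn":0},{"x":0.01,"y":0,"z":0,"turn":0},{"x":0.012,"y":0,"z":0,"turn":0}]' >/dev/null && python3 chk.py 8 &&
python3 -m crank '[{"x":0.002,"y":0,"z":0,"turn":0},{"x":0.004,"y":0,"z":0,"turn":0},{"x":0.006,"y":0,"z":0,"turn":0},{"x":0.008,"y":0,"z":0,"turn":0},{"x":0.01,"y":0,"z":0,"turn":0},{"x":0.012,"y":0,"z":0,"turn":0}]' >/dev/null && python3 chk.py 8
python3 - <<'E'
from h import *
print(env.get_obs()["time_s"],env.get_obs()["tool_pos"])
E
```

```text
push 1.7  y -0.0391
push 3.5  y -0.0271
push 3.7  y -0.0151
push 2.4  y -0.0031
27.7 [ 0.5103 -0.0031  0.1005]
```

```bash
python3 -m crank '[{"x":0.0015,"y":0,"z":0,"turn":0},{"x":0.003,"y":0,"z":0,"turn":0},{"x":0.0045,"y":0,"z":0,"turn":0}]' >/dev/null && python3 chk.py 6 &&
python3 -m crank '[{"x":0.0015,"y":0,"z":0,"turn":0},{"x":0.003,"y":0,"z":0,"turn":0},{"x":0.0045,"y":0,"z":0,"turn":0}]' >/dev/null && python3 chk.py 6 &&
python3 -m crank '[{"x":0.0015,"y":0,"z":0,"turn":0},{"x":0.003,"y":0,"z":0,"turn":0},{"x":0.0045,"y":0,"z":0,"turn":0}]' >/dev/null && python3 chk.py 6 &&
python3 -m crank '[{"x":0.0015,"y":0,"z":0,"turn":0},{"x":0.003,"y":0,"z":0,"turn":0}]' >/dev/null && python3 chk.py 6 &&
python3 -m crank '[{"x":0.0015,"y":0,"z":0,"turn":0},{"x":0.003,"y":0,"z":0,"turn":0}]' >/dev/null && python3 chk.py 6 &&
python3 -m crank '[{"x":0.0015,"y":0,"z":0,"turn":0},{"x":0.003,"y":0,"z":0,"turn":0}]' >/dev/null && python3 chk.py 6 &&
python3 -m crank '[{"x":0.0015,"y":0,"z":0,"turn":0},{"x":0.003,"y":0,"z":0,"turn":0}]' >/dev/null && python3 chk.py 6 &&
python3 -m crank '[{"x":0.0015,"y":0,"z":0,"turn":0},{"x":0.003,"y":0,"z":0,"turn":0}]' >/dev/null && python3 chk.py 6 &&
python3 -m crank '[{"x":0.0015,"y":0,"z":0,"turn":0},{"x":0.003,"y":0,"z":0,"turn":0}]' >/dev/null && python3 chk.py 6 &&
python3 -m crank '[{"x":0.0015,"y":0,"z":0,"turn":0},{"x":0.003,"y":0,"z":0,"turn":0}]' >/dev/null && python3 chk.py 6 &&
python3 -m crank '[{"x":0.0015,"y":0,"z":0,"turn":0},{"x":0.003,"y":0,"z":0,"turn":0}]' >/dev/null && python3 chk.py 6
```

```text
push 1.7  y 0.0013
push 2.9  y 0.0058
push 2.2  y 0.0103
push 2.1  y 0.0133
push 3.5  y 0.0162
push 3.4  y 0.0191
push 8.3  y 0.0205
```

```bash
python3 -m crank '[{"x":0.0005,"y":0,"z":0,"turn":0},{"x":0.001,"y":0,"z":0,"turn":0}]' >/dev/null && python3 chk.py 11 &&
python3 -m crank '[{"x":0.0005,"y":0,"z":0,"turn":0},{"x":0.001,"y":0,"z":0,"turn":0}]' >/dev/null && python3 chk.py 11 && python3 -m crank '[{"x":0.0005,"y":0,"z":0,"turn":0},{"x":0.001,"y":0,"z":0,"turn":0}]' >/dev/null && python3 chk.py 11
```

```text
push 9.2  y 0.0207
push 10.6  y 0.0209
push 12.8  y 0.0211
```

Force is rising about 7 N/mm, which fits the rubber buffer. I'll back off slowly.

```bash
python3 -m crank '[{"x":-0.001,"y":0,"z":0,"turn":0},{"x":-0.002,"y":0,"z":0,"turn":0},{"x":-0.003,"y":0,"z":0,"turn":0},{"x":-0.004,"y":0,"z":0,"turn":0}]' >/dev/null; python3 chk.py 99
python3 -m crank '[{"x":-0.001,"y":0,"z":0,"turn":0},{"x":-0.002,"y":0,"z":0,"turn":0},{"x":-0.003,"y":0,"z":0,"turn":0},{"x":-0.004,"y":0,"z":0,"turn":0},{"x":-0.005,"y":0,"z":0,"turn":0},{"x":-0.006,"y":0,"z":0,"turn":0}]' >/dev/null; python3 chk.py 99
python3 -m crank '[{"x":-0.005,"y":0,"z":0,"turn":0},{"x":-0.015,"y":0,"z":0,"turn":0},{"x":-0.03,"y":0,"z":0,"turn":0},{"x":-0.05,"y":0,"z":-0.01,"turn":0},{"x":-0.07,"y":0,"z":-0.04,"turn":0},{"x":-0.09,"y":0,"z":-0.08,"turn":0},{"x":-0.1,"y":0,"z":-0.1,"turn":0},{"x":-0.1,"y":0,"z":-0.1,"turn":0},{"x":-0.1,"y":0,"z":-0.1,"turn":0},{"x":-0.1,"y":0,"z":-0.1,"turn":0}]'
python3 - <<'E'
from h import *
im=imaging.read_camera("wrist")[:,:,::-1]; s=imaging.read_camera("side")[:,:,::-1]
c=imaging.get_calibration("wrist"); print(proj(c,[[.512,0.0299,.115],[.505,-.0965,.115]]))
out=np.zeros((600,800,3),np.uint8); out[:300,:400]=cv2.resize(im,(400,300)); out[:300,400:]=cv2.resize(s[180:330,200:400],(400,300)); out[300:,:400]=cv2.resize(imaging.read_camera("top")[200:300,225:405,::-1],(400,300))
cv2.imwrite("pics/fin.png",out)
E
```

```text
push 4.2  y 0.0206
push 0.3  y 0.0153
time_s: 33.08
tool_pos: [0.5051, -0.084, 0.1992]
tool_rot: [-179.9, -0.0, 86.9]
force: [0.1, 0.3, 0.3]
grip_width: 0.0005
grasp_force: 0.0
[[318.491   49.2833]
 [318.1588 272.392 ]]
```

View pics/fin.png

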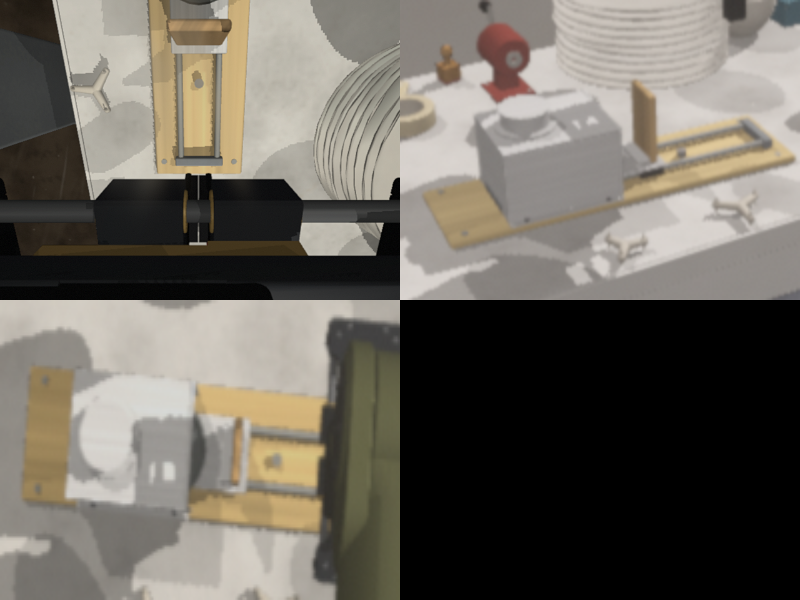

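The carriage has gone into the hood: the wrist view shows the push plate at the mouth, and the cup is hidden inside. I'll measure where the plate rests compared with where it was pressed home.

Run:
```python
from h import *
c=imaging.get_calibration("wrist"); im=imaging.read_camera("wrist")
print(np.c_[np.arange(24,84,2),im[24:84:2,318]].tolist())
for y in (.025,.028,.030): print(y,proj(c,[[.512,y+.01,.115],[.512,y,.115],[.512,y,.04]])[:,1])
t=imaging.read_camera("top"); ct=imaging.get_calibration("top")
for y in (.02,.03): print(proj(ct,[[.512,y,.115]]))
s=imaging.read_camera("side"); cs=imaging.get_calibration("side")
for y in (.02,.025,.03): print("side top near corners",proj(cs,[[.512-.028,y,.115],[.512-.028,y+.01,.115]]).round(1).tolist())
r=[int(round(v)) for v in proj(cs,[[.484,.03,.108]])[0]]; print(r,s[r[1],r[0]-22:r[0]+22].tolist())
```

```text
[[24, 119, 116, 109], [26, 119, 115, 109], [28, 120, 116, 110], [30, 101, 89, 74], [32, 121, 101, 74], [34, 145, 120, 87], [36, 154, 128, 92], [38, 161, 133, 96], [40, 161, 133, 96], [42, 163, 134, 96], [44, 162, 134, 97], [46, 159, 132, 95], [48, 154, 128, 93], [50, 125, 105, 78], [52, 121, 102, 77], [54, 122, 103, 77], [56, 124, 105, 79], [58, 123, 104, 78], [60, 123, 105, 78], [62, 125, 106, 79], [64, 125, 106, 79], [66, 125, 106, 80], [68, 127, 108, 81], [70, 126, 107, 78], [72, 146, 134, 116], [74, 175, 169, 159], [76, 174, 168, 157], [78, 175, 170, 159], [80, 174, 169, 158], [82, 175, 170, 158]]
0.025 [38.6689 59.157  77.1758]
0.028 [32.4177 53.0663 72.7029]
0.03 [28.2227 48.9795 69.7067]
[[337.4933 249.8877]]
[[333.5191 249.7801]]
side top near corners [[332.6, 226.6], [328.8, 227.5]]
side top near corners [[330.7, 227.0], [326.9, 228.0]]
side top near corners [[328.8, 227.5], [325.0, 228.5]]
[329, 230] [[209, 203, 198], [209, 203, 197], [208, 202, 196], [207, 201, 196], [207, 200, 195], [207, 201, 196], [208, 202, 197], [207, 200, 196], [191, 183, 175], [145, 133, 120], [120, 104, 86], [116, 99, 81], [114, 97, 77], [114, 97, 78], [117, 99, 79], [120, 101, 80], [125, 105, 83], [133, 113, 88], [139, 117, 90], [141, 119, 92], [149, 131, 110], [196, 188, 182], [207, 201, 196], [208, 202, 198], [209, 203, 198], [209, 204, 198], [210, 204, 199], [210, 204, 199], [210, 204, 199], [210, 203, 198], [210, 204, 199], [210, 204, 200], [211, 205, 200], [211, 205, 200], [209, 204, 199], [205, 199, 194], [203, 197, 192], [198, 193, 188], [196, 191, 186], [196, 191, 186], [196, 191, 186], [197, 192, 187], [197, 191, 187], [197, 191, 186]]
```

```bash
python3 -c "
from cell import env
print(env.sign_off())"
```

```text
the job is handed in; nothing more can be done
None
```

I stood the small cup in the tray, freed the carriage from its catch at about 11 N, and pushed it gently until it met firm resistance, taken as the hidden end stop (peak reading about 13 N); the plate stayed put when I backed off and the job is handed in at about 33 s, but the cup is now hidden inside the hood, so I couldn't see that it is still upright.

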